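# Line up the portion jars by height on the serving rail

### The job

Line the four lidded portion jars (red, black, green and yellow lids) up on the white serving rail in order of height, one jar centred on each round mark: the shortest on the mark next to the blue end stop, each following jar taller than the one before, the tallest at the grey end. Do not let any jar tip over on the way, and leave all four standing upright and still on the rail.

Things in the scene. Friction and masses are not known exactly. Their poses are not given: they have to be found in the camera images.
- jar_red: loose upright round clear jar, layered orange and cream contents, with a flat red lid: straight-sided, 52 mm in diameter and 45 mm tall over the lid, about 0.15 kg, standing on the table (z = 0) at the start; origin at the centre of its underside, z up; the yaw means nothing
- jar_black: loose upright round clear jar, layered orange and cream contents, with a flat black lid: straight-sided, 52 mm in diameter and 62 mm tall over the lid, about 0.15 kg, standing on the table (z = 0) at the start; origin at the centre of its underside, z up; the yaw means nothing
- jar_green: loose upright round clear jar, layered orange and cream contents, with a flat green lid: straight-sided, 52 mm in diameter and 79 mm tall over the lid, about 0.15 kg, standing on the table (z = 0) at the start; origin at the centre of its underside, z up; the yaw means nothing
- jar_yellow: loose upright round clear jar, layered orange and cream contents, with a flat yellow lid: straight-sided, 52 mm in diameter and 96 mm tall over the lid, about 0.15 kg, standing on the table (z = 0) at the start; origin at the centre of its underside, z up; the yaw means nothing
- mark_1: round flat mark, 60 mm across, black rim with grey centre, fixed on top of the white serving rail; end mark, next to mark_2. The four marks lie in a straight row, 95 mm apart; the numbers run along the row's own y axis and say nothing about which end is blue. Origin at the mark's centre on the rail's top, 15 mm above the table; its y axis runs along the row, its x axis across it (the rail is 75 mm wide, 480 mm long, 15 mm high, centred on the row)
- mark_2: round flat mark, 60 mm across, black rim with grey centre, fixed on top of the white serving rail; second mark, between mark_1 and mark_3. The four marks lie in a straight row, 95 mm apart; the numbers run along the row's own y axis and say nothing about which end is blue. Origin at the mark's centre on the rail's top, 15 mm above the table; its y axis runs along the row, its x axis across it (the rail is 75 mm wide, 480 mm long, 15 mm high, centred on the row)
- mark_3: round flat mark, 60 mm across, black rim with grey centre, fixed on top of the white serving rail; third mark, between mark_2 and mark_4. The four marks lie in a straight row, 95 mm apart; the numbers run along the row's own y axis and say nothing about which end is blue. Origin at the mark's centre on the rail's top, 15 mm above the table; its y axis runs along the row, its x axis across it (the rail is 75 mm wide, 480 mm long, 15 mm high, centred on the row)
- mark_4: round flat mark, 60 mm across, black rim with grey centre, fixed on top of the white serving rail; end mark, next to mark_3. The four marks lie in a straight row, 95 mm apart; the numbers run along the row's own y axis and say nothing about which end is blue. Origin at the mark's centre on the rail's top, 15 mm above the table; its y axis runs along the row, its x axis across it (the rail is 75 mm wide, 480 mm long, 15 mm high, centred on the row)
- stop_blue: blue end stop, a fixed block on top of the rail at one of its two ends, beyond mark_1 in some starts and beyond mark_4 in others: 60 mm across the rail, 16 mm along it, 25 mm high; origin at the centre of its underside on the rail's top, 79.5 mm from the centre of the nearest mark. The other end carries a like block in grey
Things that resemble listed ones, but are neither listed nor needed, are in the scene too. What is shaped like the jar_red but pink is not meant.

How it is judged:
By the outcome, as a careful person would: the job done as asked, in the order asked, and still so for the second after the job is handed in, with the robot touching nothing.
It also fails if it takes over 112 s, if anything falls off the work surface, if the arm or the gripper's body presses on something with over 40 N, if the wrist force passes 120 N, or if a joint passes its speed limit or range.

### The arm

A 6-joint arm with a two-finger parallel gripper is mounted at the origin on the work surface. World frame = base frame: x ahead of the robot, y to its left, z up, the work surface at z = 0. Lengths are in mm, angles in rad, forces in N, time in s.
With the tool pointing down it reaches from about 275 to 750 mm from the base axis. Payload 10.2 kg.
Tool frame: the origin (TCP) lies at the very end of the fingers, on their centre line; the grasp point (between the pads) lies 19 mm behind it; z points along the fingers, y is the line along which they close (so a half turn about z gives the same grasp; the last joint's range is limited). The gripper opens to 85 mm and grips with 20 to 120 N. Pads are 22 mm wide; open, the fingers measure 114 mm over their backs; the gripper's body (76 mm by 85 mm) begins 54 mm behind the grasp point. The pads swing forward as they close: fully open they stand 13 mm farther back than shut.
Start: joints at [0.989, 0.313, 1.498, -0, 1.331, -0.223], TCP at [184.367, 491.569, 231.294] pointing down, gripper open.
Joint ranges: [-2.94, 2.94], [-0.97, 2.17], [0.19, 2.56], [-1.23, 4.37], [0.02, 3.11], [-2.88, 2.88]. Speed limits (rad/s): [2.39, 2.39, 3.01, 3.14, 3.14, 3.14].

### API

Orientations are given as a unit quaternion [w, x, y, z].
In Python, from rig import ctrl gives the robot as it stands.
- The arm moves only by the shell command python3 -m inch 'ROWS' [OPENING] [FORCE]. ROWS is text: rows parted by semicolons, each of 6 numbers parted by spaces: the shift along the tool's x, y, z in mm, then the turn, a rotation vector about the tool's x, y, z in units of 6 degrees (1.0 is 6 degrees). A call has exactly 10 rows; each row shifts and turns the commanded pose from where the row before left it, along the tool's axes as they then stand; what a row does not reach is not made up. A row lasts 1/12 s, in which the tool goes at most 41.7 mm and 7.16 degrees, less where a joint would pass 70% of its speed; a pose out of reach is approached as far as the arm can. A call with a gripper value outside its range is refused whole. OPENING is the opening, from 0 (shut) to 1 (fully open), set as the call begins (- or left out, the last holds). The fingers move at their own pace and stop on an object; FORCE is the grip in N (left out, the last holds). Time passes only in rows, so rows that do not move let the fingers close, or fill a call up. It gives the time, the measured TCP pose, the force, the opening and the grip force at its end, in the units of the state.
- ctrl.sense(): the state, without advancing time (a new reading comes with each control period).
- ctrl.capture(name): name is "scene" or "side" or "wrist"; returns a dict with "image" (400x640x3 uint8, red, green, blue), "intrinsics" (3x3 intrinsics, pixels), "rvec" (rotation vector, rad) and "tvec" (3), from world to camera coordinates, as OpenCV has them. Camera axes: x right, y down, z forward; pixel columns grow to the right and rows downward; lengths in mm; the calibration is good to about 2 mm. A picture is of the moment at which its call begins. There is no depth.
- ctrl.finish_job(): hands the job in; it is judged then, once.
The state is a dict: "time_s": time; "joints": joint angles; "dq": joint speeds; "tau": joint torques, N m; "eef_pos": TCP position; "ee_rot": TCP orientation; "force": force on the tool from outside, world axes, zero at the start; "wrist_torque": the same for the moment, N m; "grip_width": opening from 0.0 (shut) to 1.0 (fully open); "grip_force": force on a finger pad.
Only numpy, scipy, OpenCV 4.12 (cv2) and the standard library are available. Lean on these libraries where they do the work, as an engineer would, in place of code of your own. Each camera call takes 0.05 s, during which the arm holds its last target. There are 200 camera calls.

## Working session

There is one attempt and no reset: what is moved stays moved. The work goes in short steps, Python scripts to look and compute and a shell command to move; the robot and the scene stay as the last step left them, time stands still between calls to the robot, and variables do not carry over. Pictures are saved under pics/ and viewed, at most 14 in all, crops included, and the job is handed in when it is done.

```bash
mkdir -p pics; ls; python3 - <<'E'
from rig import ctrl
import cv2,pickle
s=ctrl.sense();print(s['time_s'],s['eef_pos'],s['ee_rot'],s['grip_width'])
d={}
for n in('scene','side'):
    c=ctrl.capture(n);d[n]=c;cv2.imwrite(f'pics/{n}0.png',c['image'][:,:,::-1])
pickle.dump(d,open('c0.pkl','wb'))
E
```

```text
pics
0.0 [184.20589076 491.34506622 230.72127933] [-2.72972357e-04  1.78430187e-01  9.83952353e-01 -6.01145074e-04] 1.0033304681131696
```

View pics/scene0.png

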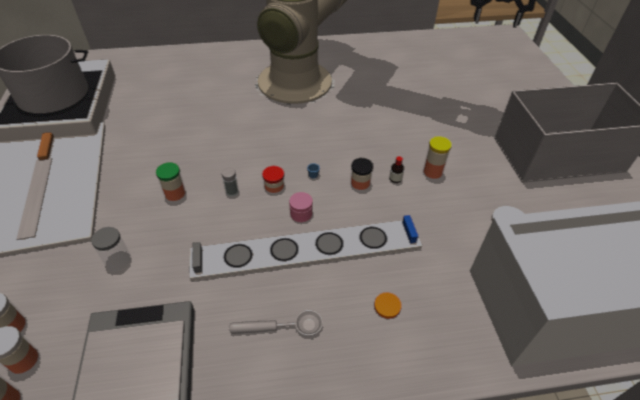

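View pics/side0.png

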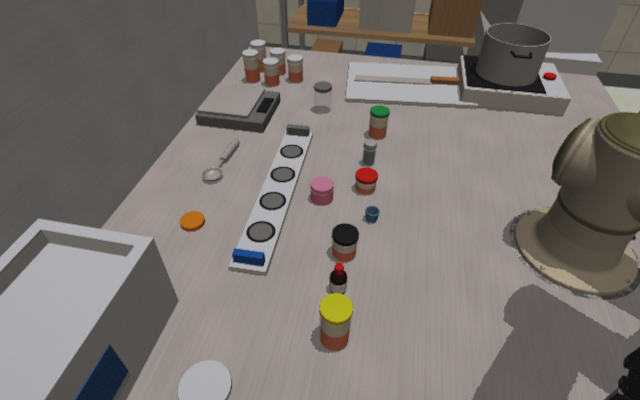

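The scene view shows the rail from the grey stop (197,257) to the blue stop (410,229), with four marks at (238,255), (284,249), (329,243) and (373,237).
- **Jars:** green is at (170,180), red at (273,179), black at (362,173) and yellow at (437,155).
- **Red candidates:** (273,179) is a flat red lid on a layered jar, (301,206) is all pink, and (397,165) is a dark bottle with a small red cap. The first fits the description. I'll confirm it in a crop.

```bash
cat > h.py <<'E'
import numpy as np,cv2
def ray(c,uv,z):
    R=cv2.Rodrigues(np.array(c['rvec'],float))[0];t=np.array(c['tvec'],float).ravel()
    d=R.T@np.linalg.inv(np.array(c['intrinsics']))@np.array([uv[0],uv[1],1.]);o=-R.T@t
    return (o+d*(z-o[2])/d[2])[:2]
def blobs(m,amin=25):
    n,l,s,ce=cv2.connectedComponentsWithStats(m.astype(np.uint8))
    return [(ce[i],s[i]) for i in range(1,n) if s[i][4]>=amin]
H=dict(red=45,black=62,green=79,yellow=96)
def mask(im,k):
    h=cv2.cvtColor(im,cv2.COLOR_RGB2HSV).astype(int);a,s,v=h[...,0],h[...,1],h[...,2]
    return {'red':((a<4)|(a>176))&(s>200)&(v>90),'green':(a>50)&(a<80)&(s>150)&(v>40),'yellow':(a>25)&(a<33)&(s>170)&(v>90),
     'black':v<40,'blue':(a>105)&(a<125)&(s>170)&(v>60)}[k]
E
python3 - <<'E'
from h import *
import pickle
d=pickle.load(open('c0.pkl','rb'))
for n,c in d.items():
    im=c['image'];R=cv2.Rodrigues(np.array(c['rvec'],float))[0];print(n,'cam',(-R.T@np.array(c['tvec']).ravel()).round())
    for k in('red','black','green','yellow'):
        for ce,s in blobs(mask(im,k)):
            if s[4]<900: print(k,ce.round(1),s,ray(c,ce,H[k]-3).round(1))
    # marks: grey discs within the white rail
    g=cv2.cvtColor(im,cv2.COLOR_RGB2GRAY)
    for ce,s in blobs((g<125)&(np.ptp(im.astype(int),axis=2)<40),100):
        if s[4]<900: print('dark',ce.round(1),s,ray(c,ce,15).round(1))
cv2.imwrite('pics/crop.png',cv2.resize(d['scene']['image'][130:280,150:460,::-1],None,fx=2.5,fy=2.5,interpolation=cv2.INTER_CUBIC))
E
```

```text
scene cam [1192. -107.  776.]
red [272.7 174. ] [263 167  20  15 238] [437.3 -96.6]
black [478.6   4.5] [471   0  20  20 123] [-317.   701.5]
black [523.8   7.2] [515   0  21  22 173] [-277.6  856.2]
black [277.7  39.8] [259  24  39  30 525] [-149.   -35.1]
black [361.7 166.5] [352 159  20  16 259] [457.2 108.5]
black [397.  168.3] [392 164  11   9  75] [473.9 188. ]
black [139.  315.1] [117 306  45  19 598] [ 772.9 -352.3]
black [190.2 358.2] [188 309   5  91 150] [ 863.1 -261.5]
green [167.2 171.1] [157 163  22  17 280] [ 432.7 -327.3]
yellow [440.1 143.6] [430 137  21  14 237] [440.3 295.4]
dark [435.3 164.5] [422 142  30  42 484] [429.  304.1]
dark [361.6 173. ] [350 157  25  37 659] [434.3 116.6]
dark [396.3 173. ] [388 156  17  30 334] [445.6 200.1]
dark [172.5 186.1] [155 162  32  44 534] [ 419.2 -330.4]
dark [313.2 171.4] [306 163  15  18 223] [413.6   1.3]
dark [230.6 185.8] [221 170  19  29 369] [ 436.  -196.6]
dark [274.4 186.7] [261 173  25  23 228] [452.6 -95.5]
dark [302.2 215.2] [289 200  25  25 199] [548.2 -41.5]
dark [409.4 230.2] [402 214  17  31 139] [621.4 182.5]

[... 1456 characters left out ...]
286 124  24  13 251] [ 647.6 -284.5]
dark [272.3 231.5] [228 135  85 141 440] [608.2  94.6]
dark [219.8 166.3] [201 141  39  44 324] [795.9 -88.7]
dark [368.1 155.4] [359 142  18  26 297] [ 443.8 -208.5]
dark [291.  151.1] [280 144  23  15 258] [ 640.2 -185.8]
dark [282.2 174.2] [270 167  25  16 318] [637.8 -90.7]
dark [362.2 187.4] [351 175  26  21 183] [443.2 -81.9]
dark [272.1 200.5] [259 192  27  18 392] [635.1   4.1]
dark [369.5 218.5] [362 209  17  16 129] [415.5  15.7]
dark [260.4 231.4] [246 221  30  22 499] [632.5  99.5]
dark [343.1 240.1] [326 223  33  41 818] [461.2  88. ]
dark [337.  282.6] [326 268  22  26 385] [455.8 193.1]
dark [328.2 334.1] [310 310  41  44 644] [452.7 297.8]
```

View pics/crop.png

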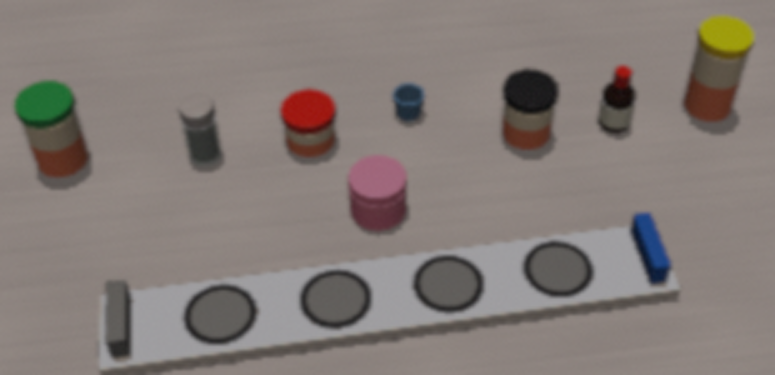

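The crop confirms it: the red jar has layered contents and a flat lid, and it is separate from the pink jar and the red-capped bottle. The blue stop lies beyond the mark at (373,237), world (631,100). So the targets are red (631,100), black (634,5), green (636,-90) and yellow (639,-185). I'll turn the tool first so the fingers close across the rail.

```bash
python3 -m inch '0 0 0 0 0 1.13;0 0 0 0 0 1.13;0 0 0 0 0 1.13;0 0 0 0 0 1.13;0 0 0 0 0 1.13;0 0 0 0 0 1.13;0 0 0 0 0 1.13;0 0 0 0 0 1.13;0 0 0 0 0 1.13;0 0 0 0 0 1.13' 1 30
cat >> h.py <<'E'
from scipy.spatial.transform import Rotation as Ro
def go(x,y,z):
    from rig import ctrl
    s=ctrl.sense();q=s['ee_rot'];R=Ro.from_quat([q[1],q[2],q[3],q[0]])
    p=np.array(s['eef_pos']);M=R.as_matrix()
    print('t',round(s['time_s'],2),'pos',p.round(1),'yaw',np.degrees(np.arctan2(M[1,1],M[0,1])).round(2),'grip',round(s['grip_width'],3),round(s['grip_force'],1),'F',np.round(s['force'],1))
    print('need tool',(M.T@(np.array([x,y,z])-p)).round(1))
E
python3 -c "
from h import *;go(437.5,-97,150)"
```

```text
time_s: 0.93
eef_pos: [184.3, 491.4, 231.0]
ee_rot: [0.0, 0.699, 0.715, -0.0]
force: [0.8, -0.7, -0.0]
grip_width: 1.001
grip_force: 0.0
t 0.93 pos [184.3 491.4 231. ] yaw 1.31 grip 1.001 0.0 F [ 0.8 -0.7 -0. ]
need tool [-594.   239.8   81.3]
```

```bash
python3 -m inch '-30 12 2 0 0 0;-30 12 2 0 0 0;-30 12 2 0 0 0;-30 12 2 0 0 0;-30 12 2 0 0 0;-30 12 2 0 0 0;-30 12 2 0 0 0;-30 12 2 0 0 0;-30 12 2 0 0 0;-30 12 2 0 0 0'; python3 -m inch '-30 12 2 0 0 0;-30 12 2 0 0 0;-30 12 2 0 0 0;-30 12 2 0 0 0;-30 12 2 0 0 0;-30 12 2 0 0 0;-30 12 2 0 0 0;-30 12 2 0 0 0;-30 12 2 0 0 0;0 0 0 0 0 0'; python3 - <<'E'
from h import *
from rig import ctrl
c=ctrl.capture('wrist');im=c['image'];cv2.imwrite('pics/w1.png',im[:,:,::-1])
for ce,s in blobs(mask(im,'red')): print(ce,s,ray(c,ce,44))
go(437.5,-97,130)
E
```

```text
time_s: 1.77
eef_pos: [313.0, 193.7, 211.1]
ee_rot: [0.0, 0.697, 0.717, -0.0]
force: [0.1, 0.6, 0.4]
grip_width: 0.999
grip_force: 0.0
time_s: 2.6
eef_pos: [429.9, -75.7, 192.6]
ee_rot: [0.0, 0.698, 0.716, -0.0]
force: [0.5, 1.3, 0.6]
grip_width: 1.004
grip_force: 0.0
[324.08730615 204.29523262] [ 295  178   58   55 1741] [435.56942736 -96.13840649]
t 2.65 pos [428.9 -73.5 192.7] yaw 1.46 grip 1.002 0.0 F [-0.5  0.3 -0.6]
need tool [-23.7   8.   62.6]
```

View pics/w1.png

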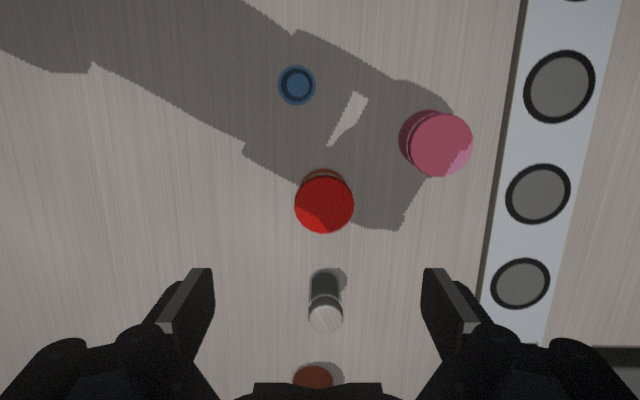

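The wrist view shows the red lid at (324,204). The ray cast puts it at (436,-96), which agrees with the other two views. The fingers' path is clear, so I'll move over it, descend and grip.

```bash
python3 -m inch '-11.5 4 15 0 0 0;-11.5 3.5 15 0 0 0;0 0 20 0 0 0;0 0 20 0 0 0;0 0 20 0 0 0;0 0 20 0 0 0;0 0 20 0 0 0;0 0 20 0 0 0;0 0 15 0 0 0;0 0 13 0 0 0' 1 30; python3 -c "
from h import *;go(436.8,-96.6,13)"
```

```text
time_s: 3.48
eef_pos: [436.1, -93.2, 14.3]
ee_rot: [-0.001, 0.697, 0.717, -0.0]
force: [0.9, -0.3, 0.3]
grip_width: 1.0
grip_force: 0.0
t 3.48 pos [436.1 -93.2  14.3] yaw 1.69 grip 1.0 0.0 F [ 0.9 -0.3  0.3]
need tool [-3.4  0.6  1.3]
```

```bash
python3 -m inch '-3 0.5 0 0 0 0;0 0 0 0 0 0;0 0 0 0 0 0;0 0 0 0 0 0;0 0 0 0 0 0;0 0 0 0 0 0;0 0 0 0 0 0;0 0 0 0 0 0;0 0 0 0 0 0;0 0 0 0 0 0' 0 30;python3 -m inch '0 0 0 0 0 0;0 0 0 0 0 0;0 0 -5 0 0 0;0 0 -10 0 0 0;0 0 -20 0 0 0;0 0 -20 0 0 0;0 0 -20 0 0 0;0 0 -15 0 0 0;0 0 0 0 0 0;0 0 0 0 0 0';  python3 -c "
from h import *;go(631,99.8,103)"
```

```text
time_s: 4.32
eef_pos: [437.7, -97.4, 16.3]
ee_rot: [0.001, 0.697, 0.717, 0.0]
force: [-1.1, 1.4, 7.4]
grip_width: 0.6
grip_force: 32.0
time_s: 5.15
eef_pos: [437.4, -97.5, 105.6]
ee_rot: [0.001, 0.697, 0.717, 0.0]
force: [-0.2, 0.2, -1.1]
grip_width: 0.597
grip_force: 31.8
t 5.15 pos [437.4 -97.5 105.6] yaw 1.64 grip 0.597 31.8 F [-0.2  0.2 -1.1]
need tool [191.6 199.1   2.7]
```

```bash
python3 -m inch '8 8.5 0 0 0 0;16 16.5 0 0 0 0;24 25 0 0 0 0;24 25 0 0 0 0;24 25 0 0 0 0;24 25 0 0 0 0;24 25 0 0 0 0;24 25 0 0 0 0;16 16 0 0 0 0;8 8 0 0 0 0';python3 -m inch '0 0 0 0 0 0;0 0 0 0 0 0;0 0 5 0 0 0;0 0 10 0 0 0;0 0 15 0 0 0;0 0 15 0 0 0;0 0 10 0 0 0;0 0 5 0 0 0;0 0 0 0 0 0;0 0 0 0 0 0';  python3 -c "
from h import *;go(631,99.8,31)"
```

```text
time_s: 5.98
eef_pos: [631.4, 102.6, 103.0]
ee_rot: [-0.001, 0.696, 0.718, -0.001]
force: [-1.8, 0.4, -1.2]
grip_width: 0.6
grip_force: 31.9
time_s: 6.82
eef_pos: [630.9, 100.0, 45.5]
ee_rot: [0.0, 0.697, 0.717, 0.0]
force: [0.6, 0.2, -1.5]
grip_width: 0.597
grip_force: 31.9
t 6.82 pos [630.9 100.   45.5] yaw 1.63 grip 0.597 31.9 F [ 0.6  0.2 -1.5]
need tool [-0.2  0.1 14.5]
```

```bash
python3 -m inch '0 0 4 0 0 0;0 0 4 0 0 0;0 0 3 0 0 0;0 0 1 0 0 0;0 0 1 0 0 0;0 0 0 0 0 0;0 0 0 0 0 0;0 0 0 0 0 0;0 0 0 0 0 0;0 0 0 0 0 0';  python3 - <<'E'
from h import *
from rig import ctrl
go(631,99.8,31)
ims=[]
for n in('scene','side'):
    c=ctrl.capture(n);im=c['image']
    u,v=(373,230) if n=='scene' else (260,220)
    ims.append(cv2.resize(im[v-60:v+60,u-70:u+70,::-1],None,fx=2.8,fy=2.8,interpolation=cv2.INTER_CUBIC))
cv2.imwrite('pics/p1.png',np.hstack(ims))
E
```

```text
time_s: 7.65
eef_pos: [630.8, 100.2, 32.4]
ee_rot: [0.0, 0.697, 0.717, 0.0]
force: [0.6, -0.8, -2.0]
grip_width: 0.597
grip_force: 31.9
t 7.65 pos [630.8 100.2  32.4] yaw 1.64 grip 0.597 31.9 F [ 0.6 -0.8 -2. ]
need tool [-0.4  0.2  1.4]
```

View pics/p1.png

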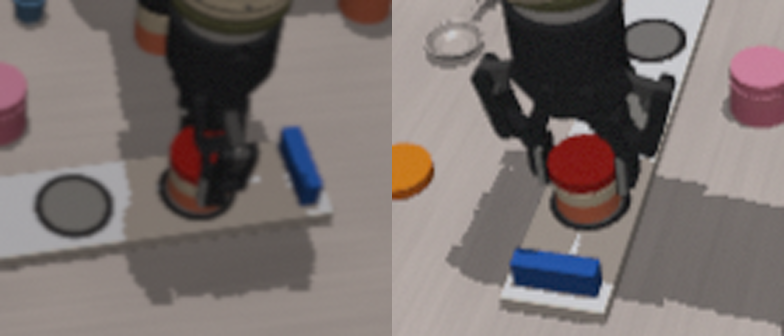

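The left and right crops show the red jar upright inside the rim of the mark beside the blue stop. I'll set it down and release.

```bash
python3 -m inch '0 0 1 0 0 0;0 0 1 0 0 0;0 0 0 0 0 0;0 0 0 0 0 0;0 0 0 0 0 0;0 0 0 0 0 0;0 0 0 0 0 0;0 0 0 0 0 0;0 0 0 0 0 0;0 0 0 0 0 0';python3 -m inch '0 0 0 0 0 0;0 0 0 0 0 0;0 0 0 0 0 0;0 0 0 0 0 0;0 0 0 0 0 0;0 0 0 0 0 0;0 0 -10 0 0 0;0 0 -20 0 0 0;0 0 -30 0 0 0;0 0 -30 0 0 0' 1;  python3 -c "
from h import *;go(456.5,110.3,120)"
```

```text
time_s: 8.58
eef_pos: [630.9, 100.2, 31.3]
ee_rot: [0.0, 0.697, 0.717, 0.0]
force: [-4.1, -0.4, 6.7]
grip_width: 0.601
grip_force: 32.7
time_s: 9.42
eef_pos: [630.4, 100.2, 121.7]
ee_rot: [-0.0, 0.697, 0.717, -0.0]
force: [-0.0, -0.3, 0.3]
grip_width: 1.002
grip_force: 0.0
t 9.42 pos [630.4 100.2 121.7] yaw 1.64 grip 1.002 0.0 F [-0.  -0.3  0.3]
need tool [  15.1 -173.5    1.9]
```

```bash
python3 -m inch '1.5 -9 -20 0 0 0;1.5 -18 -20 0 0 0;1.5 -24 -20 0 0 0;1.5 -24 0 0 0 0;1.5 -24 0 0 0 0;1.5 -24 0 0 0 0;1.5 -24 0 0 0 0;1.5 -17 0 0 0 0;1.5 -9 0 0 0 0;1.5 0 0 0 0 0';  python3 - <<'E'
from h import *
from rig import ctrl
c=ctrl.capture('wrist');im=c['image'];cv2.imwrite('pics/w2.png',im[:,:,::-1])
c2=ctrl.capture('side');i2=c2['image']
for ce,s in blobs(mask(im,'black')): 
    if s[4]<8000: print(ce,s,ray(c,ce,61))
for cc in(c,c2,ctrl.capture('scene')):
    for ce,s in blobs(mask(cc['image'],'red'),100): print('red',ce,ray(cc,ce,58))
go(456.5,110.3,21)
E
```

```text
time_s: 10.25
eef_pos: [456.6, 110.4, 181.1]
ee_rot: [0.0, 0.697, 0.717, 0.0]
force: [-0.4, -0.0, 0.9]
grip_width: 1.0
grip_force: 0.0
[317.07407407  52.74074074] [309  51  15   6  27] [453.17900034 207.83736959]
[317.11794872  81.58717949] [296  62  39  32 390] [453.73347774 189.32761084]
[314.49368288 189.81554011] [ 282  159   66   65 3166] [453.9536249  111.21810663]
[522.85227273 166.05681818] [508 163  30  10  88] [608.32525106 134.06993974]
[628.   332.78] [620 325  20  20  50] [730.58229394 -10.8575321 ]
[317.25852955 392.15521384] [ 235  383  166   17 2081] [461.63550779 -84.76252531]
red [540.39763391 208.46795925] [630.77324205 100.20141957]
red [258.33068783 218.08730159] [631.42025021 103.02203322]
red [375.35588235 225.27352941] [631.60088132 100.27913195]
t 10.4 pos [458.3 110.2 180.6] yaw 1.64 grip 0.998 0.0 F [-0.2 -0.6  0.5]
need tool [ 1.000e-01 -2.000e+00  1.596e+02]
```

View pics/w2.png

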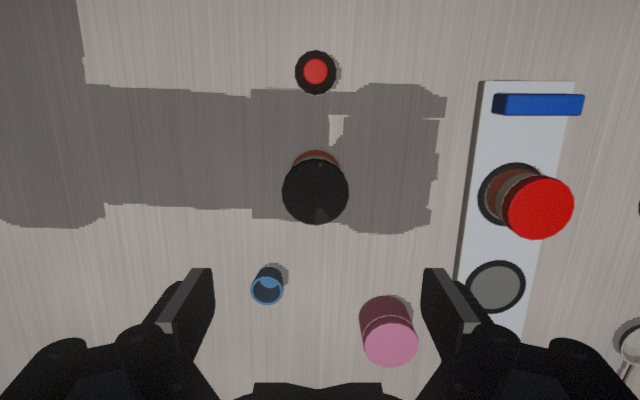

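The wrist view shows the black lid at (314,190), about (455,111), and the red jar upright on its mark. Next I'll descend onto black.

```bash
python3 -m inch '0 -2 10 0 0 0;0 0 20 0 0 0;0 0 20 0 0 0;0 0 20 0 0 0;0 0 20 0 0 0;0 0 20 0 0 0;0 0 20 0 0 0;0 0 15 0 0 0;0 0 10 0 0 0;0 0 4 0 0 0' 1 30; python3 -m inch '0 0 0 0 0 0;0 0 0 0 0 0;0 0 0 0 0 0;0 0 0 0 0 0;0 0 0 0 0 0;0 0 0 0 0 0;0 0 0 0 0 0;0 0 0 0 0 0;0 0 0 0 0 0;0 0 0 0 0 0' 0 30;  python3 -c "
from h import *;go(633.7,4.6,21)"; python3 -m inch '0 0 0 0 0 0;0 0 0 0 0 0;0 0 -5 0 0 0;0 0 -10 0 0 0;0 0 -20 0 0 0;0 0 -20 0 0 0;0 0 -20 0 0 0;0 0 -15 0 0 0;0 0 0 0 0 0;0 0 0 0 0 0';  python3 -c "
from h import *;go(633.7,4.6,111)"
```

```text
time_s: 11.23
eef_pos: [455.5, 110.1, 19.9]
ee_rot: [-0.001, 0.697, 0.717, -0.001]
force: [-0.1, 0.5, 0.7]
grip_width: 1.002
grip_force: 0.0
time_s: 12.07
eef_pos: [456.1, 110.2, 22.2]
ee_rot: [0.001, 0.697, 0.717, 0.001]
force: [-0.1, -0.3, 6.1]
grip_width: 0.597
grip_force: 31.8
t 12.07 pos [456.1 110.2  22.2] yaw 1.64 grip 0.597 31.8 F [-0.1 -0.3  6.1]
need tool [-110.6  174.5    1.5]
time_s: 12.9
eef_pos: [455.5, 110.2, 111.8]
ee_rot: [0.001, 0.697, 0.717, 0.001]
force: [-0.3, -0.1, -1.1]
grip_width: 0.603
grip_force: 31.7
t 12.9 pos [455.5 110.2 111.8] yaw 1.64 grip 0.603 31.7 F [-0.3 -0.1 -1.1]
need tool [-110.7  175.1    1.1]
```

```bash
python3 -m inch '-5 8 0 0 0 0;-9.5 15 0 0 0 0;-13.5 21.5 0 0 0 0;-13.5 21.5 0 0 0 0;-13.5 21.5 0 0 0 0;-13.5 21.5 0 0 0 0;-13.5 21.5 0 0 0 0;-13.5 21.5 0 0 0 0;-9.5 15 0 0 0 0;-5.5 8 0 0 0 0';python3 -m inch '0 0 0 0 0 0;0 0 0 0 0 0;0 0 5 0 0 0;0 0 10 0 0 0;0 0 15 0 0 0;0 0 15 0 0 0;0 0 12 0 0 0;0 0 6 0 0 0;0 0 0 0 0 0;0 0 0 0 0 0';  python3 -c "
from h import *;go(633.7,4.6,37)"
```

```text
time_s: 13.73
eef_pos: [634.8, 2.9, 109.3]
ee_rot: [-0.001, 0.697, 0.717, -0.001]
force: [0.1, -0.4, -2.0]
grip_width: 0.601
grip_force: 31.8
time_s: 14.57
eef_pos: [633.5, 4.8, 48.4]
ee_rot: [0.0, 0.697, 0.717, 0.0]
force: [0.4, 0.9, -1.6]
grip_width: 0.6
grip_force: 31.8
t 14.57 pos [633.5   4.8  48.4] yaw 1.65 grip 0.6 31.8 F [ 0.4  0.9 -1.6]
need tool [-0.2  0.1 11.4]
```

```bash
python3 -m inch '0 0 4 0 0 0;0 0 4 0 0 0;0 0 2 0 0 0;0 0 1 0 0 0;0 0 1 0 0 0;0 0 0 0 0 0;0 0 0 0 0 0;0 0 0 0 0 0;0 0 0 0 0 0;0 0 0 0 0 0';  python3 - <<'E'
from h import *
from rig import ctrl
go(633.7,4.6,37)
ims=[]
for n in('scene','side'):
    c=ctrl.capture(n);im=c['image']
    u,v=(340,230) if n=='scene' else (272,200)
    ims.append(cv2.resize(im[v-60:v+60,u-70:u+70,::-1],None,fx=2.8,fy=2.8,interpolation=cv2.INTER_CUBIC))
cv2.imwrite('pics/p2.png',np.hstack(ims))
E
```

```text
time_s: 15.4
eef_pos: [633.5, 4.7, 37.2]
ee_rot: [0.0, 0.697, 0.717, -0.0]
force: [-4.7, 0.3, 5.7]
grip_width: 0.601
grip_force: 32.2
t 15.4 pos [633.5   4.7  37.2] yaw 1.65 grip 0.601 32.2 F [-4.7  0.3  5.7]
need tool [-0.1  0.2  0.2]
```

View pics/p2.png

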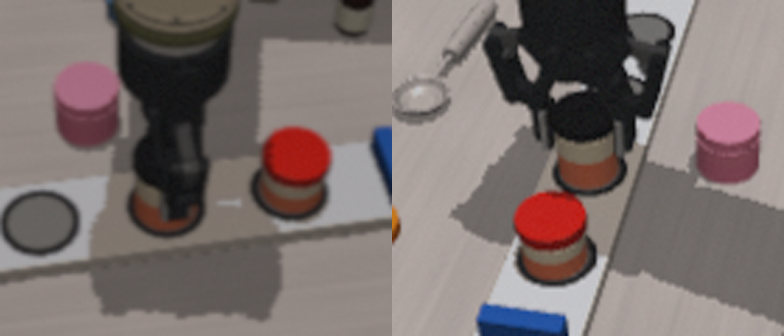

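Both crops show the black jar upright and seated on the second mark, with the red jar standing on the first. The upward contact force (5.7 N) agrees. I'll release, rise and go to green.

```bash
python3 -m inch '0 0 0 0 0 0;0 0 0 0 0 0;0 0 0 0 0 0;0 0 0 0 0 0;0 0 0 0 0 0;0 0 0 0 0 0;0 0 -10 0 0 0;0 0 -25 0 0 0;0 0 -35 0 0 0;0 0 -35 0 0 0' 1;  python3 -c "
from h import *;go(432.3,-326.3,185)"
```

```text
time_s: 16.33
eef_pos: [633.1, 4.8, 142.9]
ee_rot: [-0.0, 0.697, 0.717, -0.0]
force: [0.6, 0.3, 0.5]
grip_width: 0.999
grip_force: 0.0
t 16.33 pos [633.1   4.8 142.9] yaw 1.64 grip 0.999 0.0 F [0.6 0.3 0.5]
need tool [-325.2 -210.2  -42. ]
```

```bash
python3 -m inch '-10 -7 -14 0 0 0;-20 -13 -14 0 0 0;-25 -16 -14 0 0 0;-25 -16 0 0 0 0;-25 -16 0 0 0 0;-25 -16 0 0 0 0;-25 -16 0 0 0 0;-25 -16 0 0 0 0;-25 -16 0 0 0 0;-25 -16 0 0 0 0'; python3 -m inch '-25 -16 0 0 0 0;-25 -16 0 0 0 0;-25 -16 0 0 0 0;-13 -9 0 0 0 0;-7 -5 0 0 0 0;0 0 0 0 0 0;0 0 0 0 0 0;0 0 0 0 0 0;0 0 0 0 0 0;0 0 0 0 0 0'; python3 - <<'E'
from h import *
from rig import ctrl
c=ctrl.capture('wrist');im=c['image'];cv2.imwrite('pics/w3.png',im[:,:,::-1])
for ce,s in blobs(mask(im,'green'),200): print(ce,s,ray(c,ce,78))
go(432.3,-326.3,32)
E
```

```text
time_s: 17.17
eef_pos: [491.3, -230.5, 184.2]
ee_rot: [0.001, 0.697, 0.717, 0.0]
force: [-0.1, -0.9, -0.6]
grip_width: 1.003
grip_force: 0.0
time_s: 18.0
eef_pos: [433.4, -325.4, 183.4]
ee_rot: [0.0, 0.696, 0.718, 0.0]
force: [0.6, -1.0, -0.4]
grip_width: 1.002
grip_force: 0.0
[314.53545989 199.83741096] [ 279  167   70   67 3229] [ 430.94766382 -327.76753219]
t 18.05 pos [ 433.3 -325.5  183.3] yaw 1.7 grip 0.998 0.0 F [ 0.3  0.2 -0.3]
need tool [ -0.8  -1.  151.3]
```

View pics/w3.png

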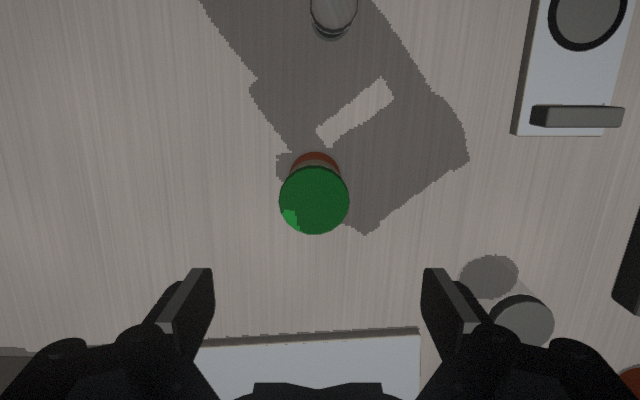

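The green lid is at (314,200), about (431.5,-327), and the fingers have a clear path. I'll descend and grip.

```bash
python3 -m inch '-1.5 -2 8 0 0 0;0 0 18 0 0 0;0 0 20 0 0 0;0 0 20 0 0 0;0 0 20 0 0 0;0 0 20 0 0 0;0 0 20 0 0 0;0 0 14 0 0 0;0 0 8 0 0 0;0 0 4 0 0 0' 1 30; python3 -m inch '0 0 0 0 0 0;0 0 0 0 0 0;0 0 0 0 0 0;0 0 0 0 0 0;0 0 0 0 0 0;0 0 0 0 0 0;0 0 0 0 0 0;0 0 0 0 0 0;0 0 0 0 0 0;0 0 0 0 0 0' 0 30; python3 -m inch '0 0 0 0 0 0;0 0 0 0 0 0;0 0 -5 0 0 0;0 0 -10 0 0 0;0 0 -20 0 0 0;0 0 -25 0 0 0;0 0 -25 0 0 0;0 0 -15 0 0 0;0 0 0 0 0 0;0 0 0 0 0 0';  python3 -c "
from h import *;go(636.4,-90.4,131)"
```

```text
time_s: 18.88
eef_pos: [430.5, -327.2, 29.9]
ee_rot: [-0.001, 0.697, 0.717, 0.0]
force: [0.5, -0.2, -0.0]
grip_width: 0.999
grip_force: 0.0
time_s: 19.72
eef_pos: [431.4, -328.1, 32.3]
ee_rot: [0.001, 0.697, 0.717, -0.0]
force: [0.2, 0.5, 6.3]
grip_width: 0.603
grip_force: 31.7
time_s: 20.55
eef_pos: [431.0, -327.7, 131.7]
ee_rot: [0.0, 0.697, 0.717, -0.0]
force: [0.3, -0.1, -2.1]
grip_width: 0.601
grip_force: 31.8
t 20.55 pos [ 431.  -327.7  131.7] yaw 1.65 grip 0.601 31.8 F [ 0.3 -0.1 -2.1]
need tool [231.3 212.2   0.6]
```

```bash
python3 -m inch '9.5 9 0 0 0 0;19 17.5 0 0 0 0;29 26.5 0 0 0 0;29 26.5 0 0 0 0;29 26.5 0 0 0 0;29 26.5 0 0 0 0;29 26.5 0 0 0 0;29 26.5 0 0 0 0;19 17.5 0 0 0 0;9.5 9 0 0 0 0';python3 -m inch '0 0 0 0 0 0;0 0 0 0 0 0;0 0 5 0 0 0;0 0 12 0 0 0;0 0 18 0 0 0;0 0 18 0 0 0;0 0 14 0 0 0;0 0 6 0 0 0;0 0 0 0 0 0;0 0 0 0 0 0';  python3 -c "
from h import *;go(636.4,-90.4,47)"
```

```text
time_s: 21.38
eef_pos: [637.3, -86.5, 129.2]
ee_rot: [-0.001, 0.696, 0.718, -0.0]
force: [0.1, -0.1, -1.4]
grip_width: 0.605
grip_force: 31.9
time_s: 22.22
eef_pos: [636.1, -91.2, 58.3]
ee_rot: [-0.0, 0.697, 0.717, -0.0]
force: [-0.3, 0.3, -0.2]
grip_width: 0.598
grip_force: 31.9
t 22.22 pos [636.1 -91.2  58.3] yaw 1.6 grip 0.598 31.9 F [-0.3  0.3 -0.2]
need tool [ 0.8  0.3 11.3]
```

```bash
python3 -m inch '0.5 0.5 4 0 0 0;0 0 4 0 0 0;0 0 2 0 0 0;0 0 1 0 0 0;0 0 0.5 0 0 0;0 0 0 0 0 0;0 0 0 0 0 0;0 0 0 0 0 0;0 0 0 0 0 0;0 0 0 0 0 0';  python3 - <<'E'
from h import *
from rig import ctrl
go(636.4,-90.4,47)
ims=[]
for n in('scene','side'):
    c=ctrl.capture(n);im=c['image']
    u,v=(300,230) if n=='scene' else (280,180)
    ims.append(cv2.resize(im[v-60:v+60,u-70:u+70,::-1],None,fx=2.8,fy=2.8,interpolation=cv2.INTER_CUBIC))
cv2.imwrite('pics/p3.png',np.hstack(ims))
E
```

```text
time_s: 23.05
eef_pos: [636.8, -90.2, 47.3]
ee_rot: [0.0, 0.697, 0.717, 0.0]
force: [-3.1, 2.2, 6.1]
grip_width: 0.603
grip_force: 32.1
t 23.05 pos [636.8 -90.2  47.3] yaw 1.65 grip 0.603 32.1 F [-3.1  2.2  6.1]
need tool [-0.2 -0.4  0.3]
```

View pics/p3.png

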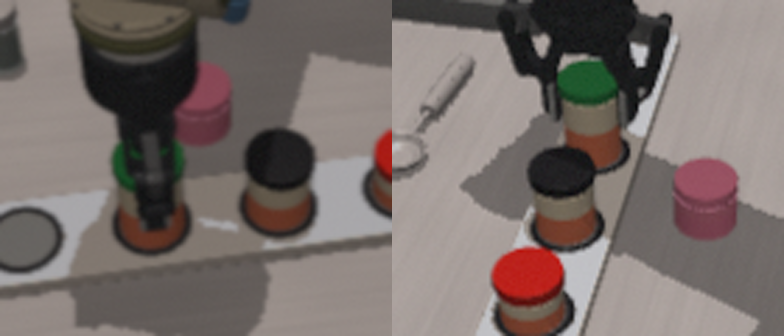

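Green is seated upright on the third mark, with black and red standing beside it. I'll release and go to yellow, keeping high.

```bash
python3 -m inch '0 0 0 0 0 0;0 0 0 0 0 0;0 0 0 0 0 0;0 0 0 0 0 0;0 0 0 0 0 0;0 0 0 0 0 0;0 0 -10 0 0 0;0 0 -25 0 0 0;0 0 -35 0 0 0;0 0 -35 0 0 0' 1;python3 -m inch '10 -6 -20 0 0 0;20 -10 -20 0 0 0;27 -14 -10 0 0 0;27 -14 0 0 0 0;27 -14 0 0 0 0;27 -14 0 0 0 0;27 -14 0 0 0 0;27 -14 0 0 0 0;27 -14 0 0 0 0;27 -14 0 0 0 0';  python3 -c "
from h import *;go(441.6,295,205)"
```

```text
time_s: 23.98
eef_pos: [636.3, -90.1, 153.4]
ee_rot: [-0.0, 0.697, 0.717, -0.0]
force: [0.1, -0.3, 0.6]
grip_width: 0.998
grip_force: 0.0
time_s: 24.82
eef_pos: [500.8, 153.2, 202.7]
ee_rot: [0.0, 0.697, 0.717, 0.0]
force: [1.4, 0.1, 1.0]
grip_width: 0.997
grip_force: 0.0
t 24.82 pos [500.8 153.2 202.7] yaw 1.63 grip 0.997 0.0 F [1.4 0.1 1. ]
need tool [143.4 -55.2  -2.3]
```

```bash
python3 -m inch '27 -10 0 0 0 0;27 -10 0 0 0 0;27 -10 0 0 0 0;27 -10 0 0 0 0;17 -8 0 0 0 0;10 -4 0 0 0 0;4 -2 0 0 0 0;0 0 0 0 0 0;0 0 0 0 0 0;0 0 0 0 0 0'; python3 - <<'E'
from h import *
from rig import ctrl
c=ctrl.capture('wrist');im=c['image'];cv2.imwrite('pics/w4.png',im[:,:,::-1])
for ce,s in blobs(mask(im,'yellow'),200): print(ce,s,ray(c,ce,95))
go(441.6,295,47)
E
```

```text
time_s: 25.65
eef_pos: [444.3, 288.5, 201.9]
ee_rot: [0.0, 0.697, 0.717, -0.0]
force: [0.5, -0.3, 0.3]
grip_width: 1.0
grip_force: 0.0
[304.9368932 163.5631068] [288 155  34  20 412] [434.43241199 312.32909982]
t 25.7 pos [444.3 288.6 201.8] yaw 1.57 grip 0.998 0.0 F [-0.1 -0.7 -1.1]
need tool [  6.5  -2.5 154.8]
```

View pics/w4.png

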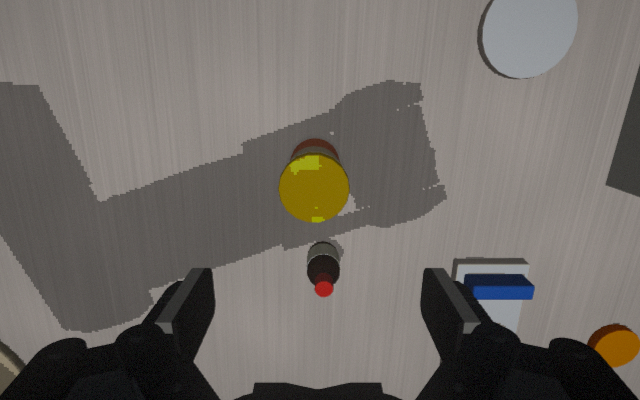

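The lid circle is centred at (314,188), partly in shadow, which broke up the colour mask. Scaled against the green view, that is (441.7,295), in agreement with the first estimate. I'll descend and grip.

```bash
python3 -m inch '4 -1.5 8 0 0 0;2.5 -1 18 0 0 0;0 0 20 0 0 0;0 0 20 0 0 0;0 0 20 0 0 0;0 0 20 0 0 0;0 0 20 0 0 0;0 0 15 0 0 0;0 0 10 0 0 0;0 0 4 0 0 0' 1 30; python3 -m inch '0 0 0 0 0 0;0 0 0 0 0 0;0 0 0 0 0 0;0 0 0 0 0 0;0 0 0 0 0 0;0 0 0 0 0 0;0 0 0 0 0 0;0 0 0 0 0 0;0 0 0 0 0 0;0 0 0 0 0 0' 0 30; python3 -m inch '0 0 0 0 0 0;0 0 0 0 0 0;0 0 -5 0 0 0;0 0 -10 0 0 0;0 0 -20 0 0 0;0 0 -30 0 0 0;0 0 -30 0 0 0;0 0 -20 0 0 0;0 0 -10 0 0 0;0 0 0 0 0 0';  python3 -c "
from h import *;go(639,-185.4,172)"
```

```text
time_s: 26.53
eef_pos: [440.4, 295.4, 45.1]
ee_rot: [-0.001, 0.697, 0.717, -0.001]
force: [-0.6, -0.4, -0.7]
grip_width: 0.998
grip_force: 0.0
time_s: 27.37
eef_pos: [441.6, 296.1, 47.8]
ee_rot: [0.0, 0.697, 0.717, 0.001]
force: [-1.0, 0.8, 6.1]
grip_width: 0.601
grip_force: 31.5
time_s: 28.2
eef_pos: [441.8, 296.2, 174.1]
ee_rot: [0.001, 0.697, 0.717, 0.002]
force: [-0.2, -0.0, -1.8]
grip_width: 0.601
grip_force: 31.8
t 28.2 pos [441.8 296.2 174.1] yaw 1.65 grip 0.601 31.8 F [-0.2 -0.  -1.8]
need tool [-487.   183.3    2.1]
```

```bash
python3 -m inch '-9 3.5 0 0 0 0;-18 7 0 0 0 0;-27 10 0 0 0 0;-27 10 0 0 0 0;-27 10 0 0 0 0;-27 10 0 0 0 0;-27 10 0 0 0 0;-27 10 0 0 0 0;-27 10 0 0 0 0;-27 10 0 0 0 0'; python3 -m inch '-27 10.5 0 0 0 0;-27 10.5 0 0 0 0;-27 10.5 0 0 0 0;-27 10.5 0 0 0 0;-27 10.5 0 0 0 0;-27 10.5 0 0 0 0;-27 10.5 0 0 0 0;-27 10.5 0 0 0 0;-18 6 0 0 0 0;-9 3 0 0 0 0';python3 -m inch '0 0 0 0 0 0;0 0 0 0 0 0;0 0 6 0 0 0;0 0 15 0 0 0;0 0 20 0 0 0;0 0 25 0 0 0;0 0 20 0 0 0;0 0 10 0 0 0;0 0 4 0 0 0;0 0 0 0 0 0';  python3 -c "
from h import *;go(639,-185.4,62.5)"
```

```text
time_s: 29.03
eef_pos: [538.0, 53.5, 169.8]
ee_rot: [-0.001, 0.697, 0.717, -0.001]
force: [0.2, 0.2, -1.3]
grip_width: 0.601
grip_force: 31.8
time_s: 29.87
eef_pos: [637.8, -187.6, 169.0]
ee_rot: [-0.002, 0.698, 0.716, -0.001]
force: [-0.6, 0.8, -2.4]
grip_width: 0.599
grip_force: 31.8
time_s: 30.7
eef_pos: [638.3, -184.0, 71.5]
ee_rot: [-0.0, 0.697, 0.717, -0.0]
force: [-0.3, -0.6, -1.6]
grip_width: 0.602
grip_force: 31.9
t 30.7 pos [ 638.3 -184.    71.5] yaw 1.69 grip 0.602 31.9 F [-0.3 -0.6 -1.6]
need tool [-1.4  0.7  9. ]
```

```bash
python3 -m inch '-1 0.5 3 0 0 0;0 0 3 0 0 0;0 0 1.5 0 0 0;0 0 1 0 0 0;0 0 0.5 0 0 0;0 0 0 0 0 0;0 0 0 0 0 0;0 0 0 0 0 0;0 0 0 0 0 0;0 0 0 0 0 0';  python3 - <<'E'
from h import *
from rig import ctrl
go(639,-185.4,62.5)
ims=[]
for n in('scene','side'):
    c=ctrl.capture(n);im=c['image']
    u,v=(260,230) if n=='scene' else (285,160)
    ims.append(cv2.resize(im[v-60:v+60,u-70:u+70,::-1],None,fx=2.8,fy=2.8,interpolation=cv2.INTER_CUBIC))
cv2.imwrite('pics/p4.png',np.hstack(ims))
E
```

```text
time_s: 31.53
eef_pos: [639.0, -185.7, 62.9]
ee_rot: [0.0, 0.697, 0.717, 0.0]
force: [-0.7, -0.2, -2.3]
grip_width: 0.602
grip_force: 31.9
t 31.53 pos [ 639.  -185.7   62.9] yaw 1.64 grip 0.602 31.9 F [-0.7 -0.2 -2.3]
need tool [0.3 0.  0.4]
```

View pics/p4.png

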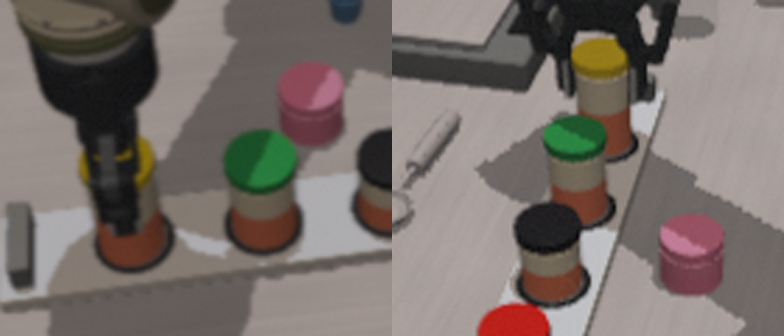

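Yellow is upright over the fourth mark beside the grey stop, but the contact force has not risen yet. I'll lower it the last 1 mm or so before releasing.

```bash
python3 -m inch '0 0 0.5 0 0 0;0 0 0.5 0 0 0;0 0 0.3 0 0 0;0 0 0 0 0 0;0 0 0 0 0 0;0 0 0 0 0 0;0 0 0 0 0 0;0 0 0 0 0 0;0 0 0 0 0 0;0 0 0 0 0 0'
```

```text
time_s: 32.47
eef_pos: [639.0, -185.8, 62.8]
ee_rot: [0.0, 0.697, 0.717, -0.0]
force: [-4.5, 1.0, 7.9]
grip_width: 0.6
grip_force: 32.6
```

The force is now 7.9 N up, so the jar is seated. I'll release, rise and back away.

```bash
python3 -m inch '0 0 0 0 0 0;0 0 0 0 0 0;0 0 0 0 0 0;0 0 0 0 0 0;0 0 0 0 0 0;0 0 0 0 0 0;0 0 -10 0 0 0;0 0 -25 0 0 0;0 0 -35 0 0 0;0 0 -35 0 0 0' 1;python3 -m inch '0 -10 -20 0 0 0;0 -20 -10 0 0 0;0 -25 0 0 0 0;0 -25 0 0 0 0;0 -25 0 0 0 0;0 -25 0 0 0 0;0 -20 0 0 0 0;0 -10 0 0 0 0;0 0 0 0 0 0;0 0 0 0 0 0'; python3 - <<'E'
from h import *
from rig import ctrl
for n in('scene','side'):
    c=ctrl.capture(n);im=c['image']
    if n=='scene': cv2.imwrite('pics/f.png',cv2.resize(im[130:290,150:460,::-1],None,fx=2.5,fy=2.5))
    for k in H:
        for ce,s in blobs(mask(im,k),80):
            p=ray(c,ce,H[k]+12)
            if 600<p[0]<670 and -230<p[1]<150: print(n,k,p.round(1))
E
```

```text
time_s: 33.3
eef_pos: [638.6, -185.5, 168.0]
ee_rot: [-0.001, 0.697, 0.717, -0.0]
force: [0.4, -0.3, 1.6]
grip_width: 1.001
grip_force: 0.0
time_s: 34.13
eef_pos: [479.3, -190.5, 197.4]
ee_rot: [0.001, 0.697, 0.717, 0.0]
force: [0.3, -0.6, -0.6]
grip_width: 1.002
grip_force: 0.0
scene red [631.  100.6]
scene black [635.8   3.6]
scene green [637.7 -90.1]
scene yellow [ 638.2 -186.7]
side red [632.  101.4]
side black [633.9   7. ]
side green [637.5 -88.2]
side yellow [ 641.2 -189.1]
```

View pics/f.png

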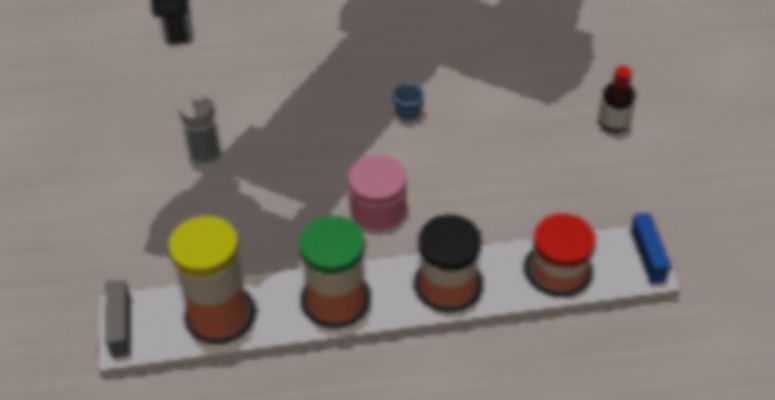

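All four jars stand upright and centred on their marks, within about 2 to 3 mm. From the blue end they run red, black, green, yellow.

```bash
python3 -c "
from rig import ctrl;print(ctrl.finish_job())"
```

```text
the job is handed in; nothing more can be done
None
```

The job is handed in: the jars stand upright on the rail, red, black, green, yellow from the blue end to the grey end, each within about 2 to 3 mm of its mark's centre in the last camera check, done in about 34 s.

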